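# Load the pan of a counting scale from a scoop and register the sample

### The arm

A 6-joint arm with a two-finger parallel gripper is mounted at the origin on a cart in front of the work surface, level with it; the furniture and walls round the work are solid. World frame = base frame: x ahead of the robot, y to its left, z up, the work surface at z = 0. Lengths are in mm, angles in rad, forces in N, time in s.
With the tool pointing down it reaches from about 300 to 775 mm from the base axis. Payload 14.6 kg.
Tool frame: the origin (TCP) lies midway between the tips of the shut fingers; the grasp point (between the pads) lies behind it (r.hold_point_z is the z of the grasp point in the tool frame, in mm); z points along the fingers, y is the line along which they close (so a half turn about z gives the same grasp; the last joint's range is limited). The gripper opens to 85 mm and grips with 20 to 120 N. Pads are 22 mm wide; open, the fingers measure 114 mm over their backs; the gripper's body (76 mm by 85 mm) begins 54 mm behind the grasp point. The pads swing forward as they close: fully open they stand 13 mm farther back than shut.
Start: joints at [-1.266, 0.3, 1.521, -0, 1.321, -0.067], TCP at [199.804, -512.414, 231.281] pointing down, gripper open.
Joint ranges: [-3.03, 3.03], [-0.79, 2.21], [0.23, 2.52], [-1.04, 4.18], [0, 3.07], [-2.55, 2.55]. Speed limits (rad/s): [2.22, 2.22, 2.57, 3.14, 3.14, 3.14].

### API

Orientations are given as a rotation vector (axis times angle).
In Python, from rig import r gives the robot as it stands.
- The arm moves only by the tool servo_tool, never from a script. Its argument "commands" is a list of rows, each a list of 3 entries, a list of its own where there are three numbers: the finger opening in cm, from 0 to 8.54, then the shift along the tool's x, y, z in cm, then the turn, a rotation vector about the tool's x, y, z in degrees. In form: [[grip, [dx, dy, dz], [rx, ry, rz]], ...]. A call has exactly 5 rows; each row shifts and turns the commanded pose from where the row before left it, along the tool's axes as they then stand; what a row does not reach is not made up. A row lasts 1/10 s, in which the tool goes at most 50 mm and 8.59 degrees, less where a joint would pass 70% of its speed; a pose out of reach is approached as far as the arm can. A call with a gripper value outside its range is refused whole. The fingers move at their own pace and stop on an object; "force" is the grip in N (left out, the last holds). Time passes only in rows, so rows that do not move let the fingers close, or fill a call up. It gives the time, the measured TCP pose, the force, the opening and the grip force at its end, in the units of the state.
- r.observe(): the state, without advancing time (a new reading comes with each control period).
- r.read_camera(name): name is "scene" or "top" or "wrist"; returns a dict with "pixels" (480x640x3 uint8, red, green, blue), "K" (3x3 intrinsics, pixels), "camera_from_world" (4x4, takes a point from world to camera coordinates). Camera axes: x right, y up, looking along -z (the intrinsics and any distortion apply to the point x, -y, -z); pixel columns grow to the right and rows downward; lengths in mm; the calibration is good to about 2 mm. A picture is of the moment at which its call begins. There is no depth.
- r.close_job(): hands the job in; it is judged then, once.
The state is a dict: "time": time; "qpos": joint angles; "qd": joint speeds; "effort": joint torques, N m; "ee_pos": TCP position; "ee_rot": TCP orientation; "force": force on the tool from outside, world axes, zero at the start; "ft_torque": the same for the moment, N m; "width": opening from 0.0 (shut) to 1.0 (fully open); "finger_force": force on a finger pad.
Only numpy, scipy, OpenCV 4.12 (cv2) and the standard library are available. Lean on these libraries where they do the work, as an engineer would, in place of code of your own. Each camera call takes 0.05 s, during which the arm holds its last target. There are 200 camera calls.

### The job

Teach the bench counting scale its sample: lift the metal scoop and pour all five hex nuts from it into the scale's shallow round pan, with the spout lowered to within a finger's width or two of the pan as they slide out, so that none can bounce away, and without leaning the scoop on the pan. Then stand the empty scoop upright on the worktop and let go of it, and only after that press the scale's raised round key fully down and release it. Do not press the key earlier, and leave the other things on the worktop where they are.

Things in the scene. Friction and masses are not known exactly. Their poses are not given: they have to be found in the camera images.
- scoop: Loose sheet-metal scoop, about 0.2 kg, 120 long x 68 wide x 93 tall, flat on the worktop. Origin: on its underside, 70 behind the lip, 50 before the back; +x to its back wall, -x to its open spout, z up. Floor 3 thick, 68 wide, narrowing from x = -12 to 56 at the lip (51 inside); side walls 44 tall at the back, 36 at x = -12, 13 at the lip. Poured by tipping the spout end down.
- scoop_lip (a point): Middle of the scoop's pouring lip, on the upper face of the floor: (-70, 0, 3) in the scoop's frame. The scoop's floor is smooth: nuts begin to slide at a slope of 15 to 25 degrees, and 40 to 50 degrees empties it.
- scoop_grip (a point): Point to grip the scoop, near its balance point: centre of the black plastic bar that runs fore and aft (along scoop x) above the scoop, at (6, 0, 84) in its frame. Bar 16 wide (y), 18 tall (z 75 to 93), from x = -30 to +50, fixed only at the back by a strap at x = 50 to 53. Pinch it across its 16 width from above; free air below down to the nuts.
- nut_1: One of five equal steel hex nuts, 19 across flats, 22 across corners, 10 thick, 35 g (hidden variation), lying in the scoop. Origin: centre of its underside.
- nut_2: One of five equal steel hex nuts, 19 across flats, 22 across corners, 10 thick, 35 g (hidden variation), lying in the scoop. Origin: centre of its underside.
- nut_3: One of five equal steel hex nuts, 19 across flats, 22 across corners, 10 thick, 35 g (hidden variation), lying in the scoop. Origin: centre of its underside.
- nut_4: One of five equal steel hex nuts, 19 across flats, 22 across corners, 10 thick, 35 g (hidden variation), lying in the scoop. Origin: centre of its underside.
- nut_5: One of five equal steel hex nuts, 19 across flats, 22 across corners, 10 thick, 35 g (hidden variation), lying in the scoop. Origin: centre of its underside.
- scale: Heavy, fixed bench counting scale, low grey housing 220 deep (x) x 180 wide (y), deck at 38 above the worktop. Origin: centre of its underside; its front, with display and keys, is toward its own -x. The pan is toward its back.
- pan_floor (a point): Centre of the inner floor of the scale's round shallow steel pan, at (28, 0, 49) in the scale's frame. Floor flat to radius 66 or so, inner radius at the rim 75, outer 78; rim 12 above the floor. It sits on a sprung platform that sinks 1 to 3 mm under load; the steel is springy.
- key (a joint): The raised round key at the front of the deck, on its right as seen from the front, 28 diameter: 0 released, 0.005 m fully pressed (downward). A spring returns it; starts moving at 1.5 N, fully down at 4.5 N. The two small flat keys beside the display are not it.
- key_top (a point): Centre of the top of the round key: (-79, -55, 45) in the scale's frame when released.
- carton_a: Bystander: small tan carton, 38 x 18 x 43 tall. Origin: centre of its underside.
- carton_b: Bystander: small red carton, 38 x 18 x 43 tall. Origin: centre of its underside.
- hobby_pot: Bystander: round paint pot with dark lid, 34 diameter, 40 tall. Origin: centre of its underside.
- dowel_stub: Bystander: upright wooden dowel stub, 16 diameter, 40 tall. Origin: centre of its underside.
- glue: Bystander: black glue bottle, 36 x 69 x 132 tall. Origin: centre of its underside.
- black_case: Bystander: slim black case standing on edge, 25 x 54 x 104 tall. Origin: centre of its underside.
- pan: The scale's pan as a body (see pan_floor). Origin 3 mm below the inner floor's centre, on the pan's underside.
There are look-alikes about, which are no part of the job. What is shaped like the scoop but orange or purple is not meant.

How it is judged (in metres and radians):
On the way, in this order (a step that is already met when the one before it is completed fails the run):
1. all five nuts lie in the pan, the scoop still off the worktop (horizontal distance between each of nut_1, nut_2, nut_3, nut_4, nut_5 and pan_floor below 0.074 m and z of nut_1 in the frame of pan_floor between -0.006 and 0.03 m and z of nut_2 in the frame of pan_floor between -0.006 and 0.03 m and z of nut_3 in the frame of pan_floor between -0.006 and 0.03 m and z of nut_4 in the frame of pan_floor between -0.006 and 0.03 m and z of nut_5 in the frame of pan_floor between -0.006 and 0.03 m and linear speed of each of nut_1, nut_2, nut_3, nut_4, nut_5 below 0.03 m/s and height (world z) of scoop above 0.03 m), for 0.1 s.
2. the scoop stands upright on the worktop, released and still, the nuts in the pan (height (world z) of scoop between -0.004 and 0.006 m and angle between scoop's own z axis and vertical below 0.08 rad and contact force between the fingers and scoop below 0.05 N and linear speed of scoop below 0.03 m/s and horizontal distance between each of nut_1, nut_2, nut_3, nut_4, nut_5 and pan_floor below 0.074 m and z of nut_1 in the frame of pan_floor between -0.006 and 0.03 m and z of nut_2 in the frame of pan_floor between -0.006 and 0.03 m and z of nut_3 in the frame of pan_floor between -0.006 and 0.03 m and z of nut_4 in the frame of pan_floor between -0.006 and 0.03 m and z of nut_5 in the frame of pan_floor between -0.006 and 0.03 m), for 0.2 s.
3. the round key is pressed fully down (value of joint key above 0.004 m), for 0.05 s.
At the end, for the whole second after the job is handed in: All five nuts lie at rest inside the pan's rim (within 74 mm of its centre and 30 mm of its floor), the scoop stands upright (within 0.08 rad) and at rest on the worktop, and the key has come back up (under 1 mm) (horizontal distance between each of nut_1, nut_2, nut_3, nut_4, nut_5 and pan_floor below 0.074 m and z of nut_1 in the frame of pan_floor between -0.006 and 0.03 m and z of nut_2 in the frame of pan_floor between -0.006 and 0.03 m and z of nut_3 in the frame of pan_floor between -0.006 and 0.03 m and z of nut_4 in the frame of pan_floor between -0.006 and 0.03 m and z of nut_5 in the frame of pan_floor between -0.006 and 0.03 m and linear speed of each of nut_1, nut_2, nut_3, nut_4, nut_5, scoop below 0.03 m/s and height (world z) of scoop between -0.004 and 0.006 m and angle between scoop's own z axis and vertical below 0.08 rad and value of joint key below 0.001 m); the robot touches nothing.
It fails at once if a nut leaves the scoop high above the pan (more than 60 mm over its floor) (((x of nut_1 in the frame of scoop below -0.074 m or z of nut_1 in the frame of scoop above 0.07 m) and z of nut_1 in the frame of pan_floor above 0.06 m) or ((x of nut_2 in the frame of scoop below -0.074 m or z of nut_2 in the frame of scoop above 0.07 m) and z of nut_2 in the frame of pan_floor above 0.06 m) or ((x of nut_3 in the frame of scoop below -0.074 m or z of nut_3 in the frame of scoop above 0.07 m) and z of nut_3 in the frame of pan_floor above 0.06 m) or ((x of nut_4 in the frame of scoop below -0.074 m or z of nut_4 in the frame of scoop above 0.07 m) and z of nut_4 in the frame of pan_floor above 0.06 m) or ((x of nut_5 in the frame of scoop below -0.074 m or z of nut_5 in the frame of scoop above 0.07 m) and z of nut_5 in the frame of pan_floor above 0.06 m)).
It fails at once if a nut falls on the worktop or the scale's deck ((x of nut_1 in the frame of scoop below -0.085 m and horizontal distance between nut_1 and pan_floor above 0.1 m) or (x of nut_2 in the frame of scoop below -0.085 m and horizontal distance between nut_2 and pan_floor above 0.1 m) or (x of nut_3 in the frame of scoop below -0.085 m and horizontal distance between nut_3 and pan_floor above 0.1 m) or (x of nut_4 in the frame of scoop below -0.085 m and horizontal distance between nut_4 and pan_floor above 0.1 m) or (x of nut_5 in the frame of scoop below -0.085 m and horizontal distance between nut_5 and pan_floor above 0.1 m)).
It fails at once if the scoop bears on the pan with more than 8 N (contact force between scoop and pan above 8 N).
It fails at once if the key is pressed before all nuts are in the pan and the scoop stands on the worktop (value of joint key above 0.0025 m and not ((horizontal distance between nut_1 and pan_floor below 0.074 m and z of nut_1 in the frame of pan_floor between -0.006 and 0.03 m) and (horizontal distance between nut_2 and pan_floor below 0.074 m and z of nut_2 in the frame of pan_floor between -0.006 and 0.03 m) and (horizontal distance between nut_3 and pan_floor below 0.074 m and z of nut_3 in the frame of pan_floor between -0.006 and 0.03 m) and (horizontal distance between nut_4 and pan_floor below 0.074 m and z of nut_4 in the frame of pan_floor between -0.006 and 0.03 m) and (horizontal distance between nut_5 and pan_floor below 0.074 m and z of nut_5 in the frame of pan_floor between -0.006 and 0.03 m) and height (world z) of scoop between -0.004 and 0.006 m and angle between scoop's own z axis and vertical below 0.08 rad)).
It fails at once if another thing on the worktop is moved more than 30 mm or tipped (distance of any of carton_a, carton_b, hobby_pot, dowel_stub, glue, black_case from where it was at the start of the episode above 0.03 m or angle between any of carton_a, carton_b, hobby_pot, dowel_stub, glue, black_case's own z axis and vertical above 0.4 rad).
It also fails if it takes over 67 s, if anything falls off the work surface, if the arm or the gripper's body presses on something with over 40 N, if the wrist force passes 120 N, or if a joint passes its speed limit or range.

## Working session

There is one attempt and no reset: what is moved stays moved. The work goes in short steps, Python scripts to look and compute and a tool call to move; the robot and the scene stay as the last step left them, time stands still between calls to the robot, and variables do not carry over. Pictures are saved under pics/ and viewed, at most 10 in all, crops included, and the job is handed in when it is done.

Besides the shell and the picture viewer there is one more tool, called after "Request:" in YAML: its name, and indented under it one key for each argument. servo_tool: Moves the arm, as the interface text tells. Its arguments: {"type":"object","properties":{"commands":{"type":"array","items":{"type":"array"}},"force":{"type":"number"}},"required":["commands"]}

```bash
mkdir -p pics
python3 - <<'E'
from rig import r
import cv2,pickle
d={}
for n in("scene","top"):
    c=r.read_camera(n);d[n]=c;cv2.imwrite(f"pics/{n}0.png",c["pixels"][:,:,::-1])
    print(n,c["K"],c["camera_from_world"],c.keys())
pickle.dump(d,open("c0.pkl","wb"))
print(r.observe(),r.hold_point_z)
E
```

```text
scene [[547.61677571   0.         327.15486092]
 [  0.         547.61677571 239.89551856]
 [  0.           0.           1.        ]] [[-4.61530556e-01 -8.87086003e-01 -8.24436765e-03  1.33194455e+02]
 [ 4.91021811e-01 -2.63185333e-01  8.30440282e-01 -4.03930451e+02]
 [-7.38841747e-01  3.79225401e-01  5.57046649e-01 -1.04872674e+03]
 [ 0.00000000e+00  0.00000000e+00  0.00000000e+00  1.00000000e+00]] dict_keys(['pixels', 'K', 'camera_from_world'])
top [[541.21206158   0.         311.7548535 ]
 [  0.         541.21206158 239.27076445]
 [  0.           0.           1.        ]] [[ 1.41277670e-02 -9.99899802e-01 -8.89884027e-04 -1.64200231e+02]
 [ 9.91804941e-01  1.39003640e-02  1.27002913e-01 -5.63841881e+02]
 [-1.26977818e-01 -2.67685893e-03  9.91901945e-01 -1.51746762e+03]
 [ 0.00000000e+00  0.00000000e+00  0.00000000e+00  1.00000000e+00]] dict_keys(['pixels', 'K', 'camera_from_world'])
{'time': 0.1, 'qpos': array([-1.26561608e+00,  3.00455147e-01,  1.52153922e+00,  2.24443102e-05,
        1.32070325e+00, -6.65939336e-02]), 'qd': array([ 1.86459809e-04, -8.25317714e-04, -8.57240046e-04, -3.20795333e-04,
       -2.52778872e-05,  3.21011495e-04]), 'effort': array([ 1.49379692e-03, -5.44380212e+01, -3.62368619e+01, -6.04621164e-05,
        3.06607486e-03,  1.80246474e-05]), 'ee_pos': array([ 199.73783387, -512.2165205 ,  230.74777432]), 'ee_rot': array([-3.08639231e+00, -5.80412335e-01,  1.72590982e-04]), 'force': array([0.06345494, 0.42847986, 0.05172518]), 'ft_torque': array([-0.01424536,  0.02076136,  0.0530115 ]), 'finger_force': 0.0, 'width': 0.9951883777318616} -18.700000000000003
```

View pics/top0.png

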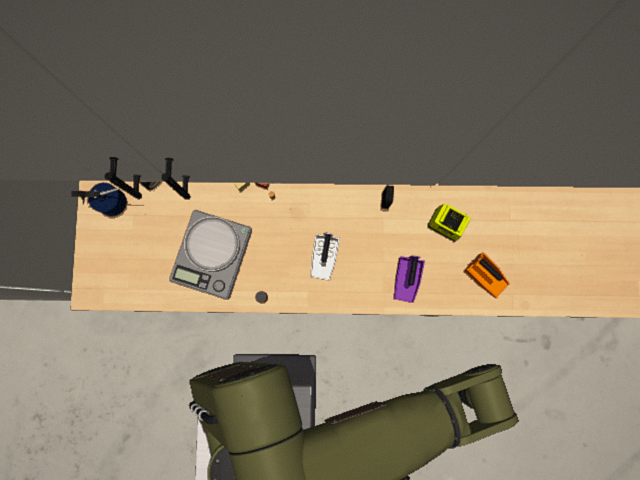

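View pics/scene0.png

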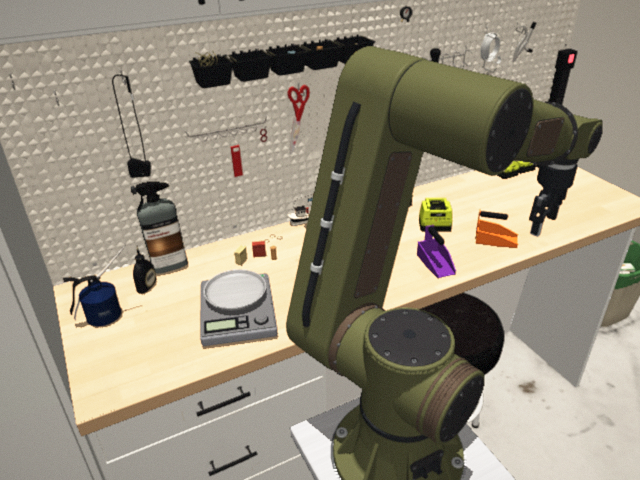

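Top view: three scoop shapes: silver-white at (325,257), purple at (409,279) and orange at (487,275). The bare-metal one at (325,257) fits, since purple and orange are excluded. The scale is at (211,253), its round key about (219,286), and the pot at (262,297). I'll confirm in an enlarged crop.

Run:
```python
import cv2,numpy as np
a=cv2.imread("pics/top0.png")
s=cv2.resize(a[205:305,165:245],None,fx=5,fy=5,interpolation=cv2.INTER_CUBIC)
p=cv2.resize(a[222:292,300:350],None,fx=7,fy=7,interpolation=cv2.INTER_CUBIC)
o=np.zeros((500,760,3),np.uint8);o[:500,:400]=s;o[:490,405:755]=p
cv2.imwrite("pics/crop.png",o)
```

```text
(no output)
```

View pics/crop.png

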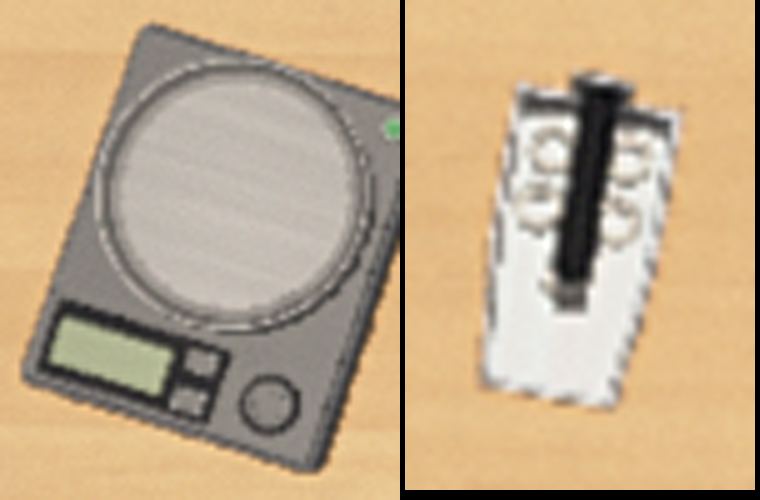

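The crop confirms it: a bare-metal scoop with nuts under a black bar, bar running from (605,85) to (573,282) and lip corners at (483,385) and (617,403). On the scale, pan centre is (234,194) and the round key (270,405).

```bash
cat > h.py <<'E'
import numpy as np,pickle
from scipy.spatial.transform import Rotation as R
def ray(c,uv,z):
    T=c["camera_from_world"];Rm=T[:3,:3];C=-Rm.T@T[:3,3]
    k=np.linalg.inv(c["K"])@[uv[0],uv[1],1];d=Rm.T@(k*[1,-1,-1])
    return C+d*(z-C[2])/d[2]
def proj(c,p):
    q=c["camera_from_world"]@np.append(p,1);q=c["K"]@(q[:3]*[1,-1,-1]);return q[:2]/q[2]
E
python3 - <<'E'
from h import *
c=pickle.load(open("c0.pkl","rb"))["top"]
np.set_printoptions(precision=1,suppress=True)
S=lambda X,Y,z:ray(c,(165+X/5-.4,205+Y/5-.4),z)
P=lambda X,Y,z:ray(c,(300+(X-405)/7-.43,222+Y/7-.43),z)
pan=S(234,194,61);key=S(270,405,45)
print("pan",pan,"key",key)
a,b,d=S(145,25,38),S(22,378,38),S(318,470,38)
print("corners",a,b,d,(a+d)/2)
for v in(a-b,): print(np.degrees(np.arctan2(v[1],v[0])))
v=d-b;print(np.degrees(np.arctan2(v[1],v[0]))+90)
v=key-pan;print(np.linalg.norm(v[:2]),np.degrees(np.arctan2(v[1],v[0])-np.arctan2(-55,-107)))
b0,b1=P(604,88,93),P(573,282,93)
print("bar",b0,b1,np.linalg.norm(b0-b1),np.degrees(np.arctan2(*(b0-b1)[1::-1])))
l0,l1=P(483,383,10),P(617,403,10);print("lip",l0,l1,(l0+l1)/2)
print("backcorners",P(520,90,44),P(680,113,44))
t=pickle.load(open("c0.pkl","rb"))["top"]
for n,u,v,z in(("pot",262,297,40),("can",272,195,40),("carton",263,185,43),("carton2",243,187,43)):print(n,ray(t,(u,v),z))
E
```

```text
pan [547.2 126.6  61. ] key [429.4 104.8  45. ]
corners [647.4 186.   38. ] [443.  247.4  38. ] [393.4  77.5  38. ] [520.4 131.8  38. ]
-16.703407956409738
-16.263489954528737
119.75477302013009 -16.708231891797844
bar [ 573.7 -201.1   93. ] [ 496.7 -189.8   93. ] 77.90354003653944 -8.39908622081991
lip [ 461.4 -154.7   10. ] [ 453.9 -210.1   10. ] [ 457.7 -182.4   10. ]
backcorners [ 579.2 -168.2   44. ] [ 570.6 -233.6   44. ]
pot [399.3 -18.1  40. ]
can [693.1 -39.4  40. ]
carton [721.5 -12.9  43. ]
carton2 [714.8  44.8  43. ]
```

Request:
servo_tool:
  commands:
    - [6,[4.25,-1.76,0.6],[0,0,0]]
    - [6,[4.25,-1.76,0.6],[0,0,0]]
    - [6,[4.25,-1.76,0.6],[0,0,0]]
    - [6,[4.25,-1.76,0.6],[0,0,0]]
    - [6,[4.25,-1.76,0.6],[0,0,0]]
  force: 100

```text
time: 0.6
ee_pos: [366.8, -351.7, 200.9]
ee_rot: [-3.087, -0.58, 0.0]
force: [0.8, -0.7, -0.5]
width: 0.698
finger_force: 0.0
```

Request:
servo_tool:
  commands:
    - [6,[4.25,-1.76,0.6],[0,0,0]]
    - [6,[4.25,-1.76,0.6],[0,0,0]]
    - [6,[4.25,-1.76,0.6],[0,0,0]]
    - [6,[4.25,-1.76,0.6],[0,0,0]]
    - [6,[4.25,-1.76,0.6],[0,0,0]]

```text
time: 1.1
ee_pos: [532.9, -192.4, 170.8]
ee_rot: [-3.087, -0.581, 0.001]
force: [0.5, -1.2, -0.3]
width: 0.7
finger_force: 0.0
```

Request:
servo_tool:
  commands:
    - [6,[0,0,0],[0,0,7.4]]
    - [6,[0,0,0],[0,0,7.4]]
    - [6,[0,0,0],[0,0,7.4]]
    - [6,[0,0,0],[0,0,7.4]]
    - [6,[0,0,0],[0,0,0]]

```text
time: 1.6
ee_pos: [531.7, -193.9, 170.9]
ee_rot: [-3.133, 0.23, 0.001]
force: [-1.0, 0.1, -0.5]
width: 0.705
finger_force: 0.0
```

Run:
```python
from h import *
from rig import r
import cv2
c=r.read_camera("wrist");pickle.dump(c,open("w1.pkl","wb"))
im=c["pixels"][:,:,::-1].copy();cv2.imwrite("pics/w1.png",im)
o=np.array([525.8,-193.5,0]);Rz=R.from_euler('z',-8.3,degrees=True)
for q in((6,0,93),(50,0,93),(-30,0,93),(-70,28,13),(-70,-28,13),(50,34,44),(50,-34,44)):print(q,proj(c,o+Rz.apply(q)))
```

```text
(6, 0, 93) [318.4744882  254.51978125]
(50, 0, 93) [318.42793938 188.61390678]
(-30, 0, 93) [318.50907994 303.49629033]
(-70, 28, 13) [288.87308082 304.9927446 ]
(-70, -28, 13) [347.47539176 304.90117316]
(50, 34, 44) [274.18170934 181.11394828]
(50, -34, 44) [362.1662856  180.92742874]
```

View pics/w1.png

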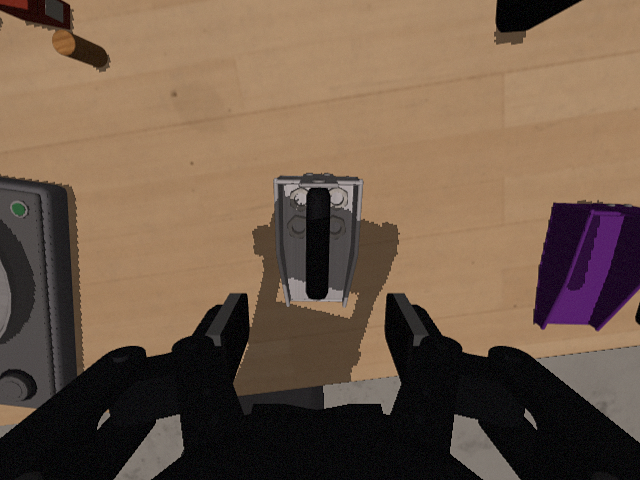

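The bar (318, 188–298), the back corners (276/362, 178) and the lip corners (289/346, 304) match the predictions within 2–3 px. Descending to grip.

Request:
servo_tool:
  commands:
    - [6,[0,0,2.5],[0,0,0]]
    - [6,[0,0,2.5],[0,0,0]]
    - [6,[0,0,2.5],[0,0,0]]
    - [6,[0,0,2.0],[0,0,0]]
    - [6,[0,0,1.0],[0,0,0]]

```text
time: 2.15
ee_pos: [531.1, -193.7, 64.4]
ee_rot: [-3.133, 0.222, 0.004]
force: [-0.3, -0.7, -0.3]
width: 0.705
finger_force: 0.0
```

Request:
servo_tool:
  commands:
    - [3,[0,0,0],[0,0,0]]
    - [0,[0,0,0],[0,0,0]]
    - [0,[0,0,0],[0,0,0]]
    - [0,[0,0,0],[0,0,0]]
    - [0,[0,0,0],[0,0,0]]
  force: 100

```text
time: 2.65
ee_pos: [532.5, -194.3, 67.7]
ee_rot: [3.133, -0.227, 0.004]
force: [0.3, 0.2, 6.7]
width: 0.164
finger_force: 98.5
```

Request:
servo_tool:
  commands:
    - [0,[0,0,-0.5],[0,0,0]]
    - [0,[0,0,-1.0],[0,0,0]]
    - [0,[0,0,-1.5],[0,0,0]]
    - [0,[0,0,-2],[0,0,0]]
    - [0,[0,0,-2],[0,0,0]]

```text
time: 3.15
ee_pos: [531.8, -194.0, 138.1]
ee_rot: [3.133, -0.227, 0.001]
force: [0.3, 0.1, -4.0]
width: 0.166
finger_force: 97.8
```

Request:
servo_tool:
  commands:
    - [0,[0,0,-1.0],[0,0,-2.3]]
    - [0,[0,0,-0.5],[0,0,-5]]
    - [0,[0,0,0],[0,0,-6]]
    - [0,[0,0,0],[0,0,-5]]
    - [0,[0,0,0],[0,0,-3]]

```text
time: 3.65
ee_pos: [531.9, -194.0, 152.6]
ee_rot: [3.12, 0.361, 0.001]
force: [-0.4, -1.6, -3.5]
width: 0.167
finger_force: 97.8
```

Run:
```python
from rig import r
import cv2,numpy as np
a=r.read_camera("wrist")["pixels"][:,:,::-1]; 
cv2.imwrite("pics/w2.png",cv2.resize(a[130:400,160:480],None,fx=2,fy=2))
s=r.observe();print(s["ee_pos"],s["ee_rot"],s["force"],s["finger_force"],s["qpos"])
```

```text
[ 531.85796355 -194.04272096  152.48503826] [3.11997160e+00 3.64584478e-01 1.05592973e-03] [-0.67279452  0.22546191 -2.21199222] 97.84139513969421 [-4.14526677e-01  4.09969518e-01  1.56341977e+00  3.14323912e-06
  1.16742546e+00  9.23613438e-01]
```

View pics/w2.png

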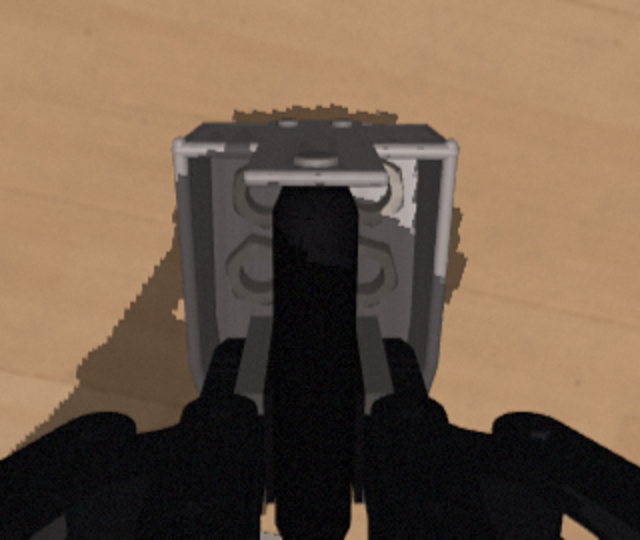

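The scoop is level in the grip, the nuts lie at the back of it (around (250–380, 190–280)) and are undisturbed. Carrying to the pan.

Request:
servo_tool:
  commands:
    - [0,[0.37,-0.55,0],[0,0,0]]
    - [0,[0.73,-1.1,0],[0,0,0]]
    - [0,[0.91,-1.37,0],[0,0,0]]
    - [0,[0.91,-1.37,0],[0,0,0]]
    - [0,[0.91,-1.37,0],[0,0,0]]

```text
time: 4.2
ee_pos: [556.7, -127.4, 151.3]
ee_rot: [-3.121, -0.356, 0.0]
force: [1.4, -0.4, -3.3]
width: 0.168
finger_force: 97.8
```

Request:
servo_tool:
  commands:
    - [0,[0.91,-1.37,0],[0,0,0]]
    - [0,[0.91,-1.37,0],[0,0,0]]
    - [0,[0.91,-1.37,0],[0,0,0]]
    - [0,[0.91,-1.37,0],[0,0,0]]
    - [0,[0.91,-1.37,0],[0,0,0]]

```text
time: 4.7
ee_pos: [585.6, -51.0, 151.3]
ee_rot: [-3.121, -0.356, 0.0]
force: [0.1, -0.1, -3.4]
width: 0.168
finger_force: 97.9
```

Request:
servo_tool:
  commands:
    - [0,[0.91,-1.37,0],[0,0,0]]
    - [0,[0.91,-1.37,0],[0,0,0]]
    - [0,[0.91,-1.37,0],[0,0,0]]
    - [0,[0.91,-1.37,0],[0,0,0]]
    - [0,[0.91,-1.37,0],[0,0,0]]

```text
time: 5.2
ee_pos: [614.5, 25.9, 151.3]
ee_rot: [3.121, 0.356, -0.0]
force: [0.3, -1.3, -4.0]
width: 0.163
finger_force: 97.9
```

Request:
servo_tool:
  commands:
    - [0,[0.91,-1.37,0],[0,0,0]]
    - [0,[0.91,-1.37,0],[0,0,0]]
    - [0,[0.91,-1.37,0],[0,0,0]]
    - [0,[0.91,-1.37,0],[0,0,0]]
    - [0,[0.91,-1.37,0],[0,0,0]]

```text
time: 5.7
ee_pos: [643.4, 102.9, 151.2]
ee_rot: [3.121, 0.356, -0.0]
force: [-0.1, -1.2, -4.4]
width: 0.166
finger_force: 97.8
```

Request:
servo_tool:
  commands:
    - [0,[0.91,-1.37,0],[0,0,0]]
    - [0,[0.91,-1.37,0],[0,0,0]]
    - [0,[0.73,-1.1,0],[0,0,0]]
    - [0,[0.37,-0.55,0],[0,0,0]]
    - [0,[0,0,0],[0,0,0]]

```text
time: 6.2
ee_pos: [661.6, 151.8, 151.1]
ee_rot: [-3.121, -0.357, 0.0]
force: [-0.5, -0.1, -5.0]
width: 0.167
finger_force: 97.9
```

Run:
```python
from h import *
from rig import r
import cv2
s=r.observe();print(s["ee_pos"],s["ee_rot"],s["qpos"])
Rt=R.from_rotvec(s["ee_rot"]);lip=s["ee_pos"]+Rt.apply([-76,0,62.3]);print("lip",lip)
c=r.read_camera("scene");a=c["pixels"][:,:,::-1];cv2.imwrite("pics/s2.png",a)
c2=r.read_camera("top");b=c2["pixels"][:,:,::-1]
o=np.zeros((500,800,3),np.uint8);x=cv2.resize(a[220:380,160:290],None,fx=3,fy=3);o[:480,:390]=x
y=cv2.resize(b[190:310,160:262],None,fx=4,fy=4);o[:480,392:800]=y
cv2.imwrite("pics/c2.png",o);print(proj(c,lip),proj(c2,lip))
```

```text
[661.63334884 151.77675603 151.0517462 ] [-3.12122886e+00 -3.56902518e-01  2.72915157e-04] [1.71539801e-01 6.55519738e-01 1.19205134e+00 3.60664281e-05
 1.29419360e+00 1.51462168e+00]
lip [587.584199   134.6206665   88.76465282]
[224.89153388 270.45035558] [207.21550851 227.73283108]
```

View pics/c2.png

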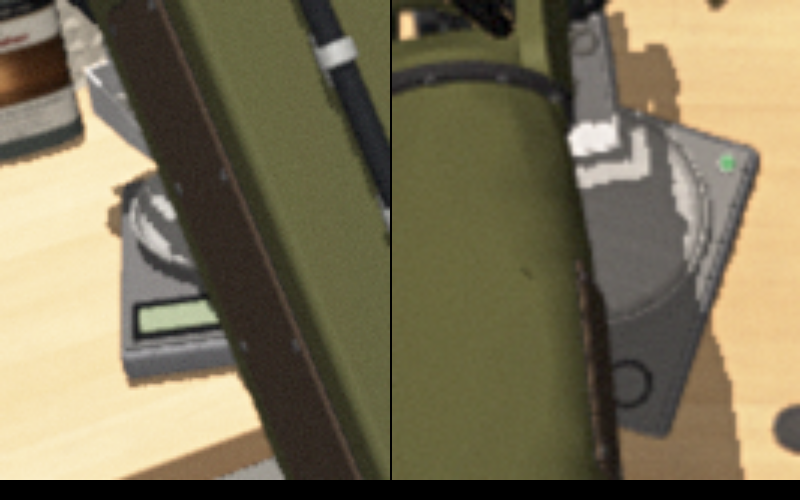

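The pictures show the scoop level with its lip over the far part of the pan (crop lip about (595,135)) and clear of the cartons. Tilting 10° about the lip, then lowering.

Request:
servo_tool:
  commands:
    - [0,[-0.22,0,-0.26],[0,2,0]]
    - [0,[-0.22,0,-0.26],[0,2,0]]
    - [0,[-0.22,0,-0.26],[0,2,0]]
    - [0,[-0.22,0,-0.26],[0,2,0]]
    - [0,[-0.22,0,-0.26],[0,2,0]]

```text
time: 6.8
ee_pos: [649.7, 147.5, 163.8]
ee_rot: [-3.09, -0.351, -0.273]
force: [-0.1, -0.4, -3.0]
width: 0.165
finger_force: 98.0
```

Request:
servo_tool:
  commands:
    - [0,[-0.05,0,0.3],[0,0,0]]
    - [0,[-0.1,0,0.6],[0,0,0]]
    - [0,[-0.1,0,0.6],[0,0,0]]
    - [0,[-0.1,0,0.5],[0,0,0]]
    - [0,[-0.05,0,0.2],[0,0,0]]

```text
time: 7.3
ee_pos: [649.6, 148.2, 139.8]
ee_rot: [-3.091, -0.352, -0.267]
force: [0.1, 0.4, -4.0]
width: 0.167
finger_force: 98.0
```

```bash
cat > lip.py <<'E'
from h import *
from rig import r
s=r.observe();Rt=R.from_rotvec(s["ee_rot"])
print("t",s["time"],"tcp",s["ee_pos"],"lip",s["ee_pos"]+Rt.apply([-76,0,62.3]),"tilt",np.degrees(np.arcsin(Rt.apply([1,0,0])[2])),s["force"],s["qpos"].round(2))
E
python3 lip.py
python3 - <<'E'
from rig import r
import cv2
cv2.imwrite("pics/w3.png",r.read_camera("wrist")["pixels"][:,:,::-1])
E
```

```text
t 7.3 tcp [649.60540614 148.17608852 139.75377291] lip [587.07974252 133.74943628  65.32459117] tilt 9.891301832345079 [ 0.07423984  0.37183459 -4.03277024] [0.17 0.55 1.4  0.01 1.02 1.5 ]
```

View pics/w3.png

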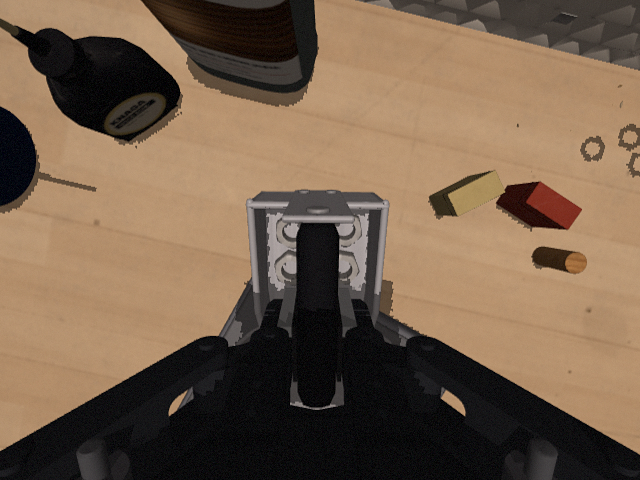

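The nuts are still at the back (290–350, 230–270) and the cartons and dowel are clear. The lip is about 15 mm above the pan floor. Tilting slowly while rising slightly.

Request:
servo_tool:
  commands:
    - [0,[-0.11,0,-0.17],[0,1,0]]
    - [0,[-0.11,0,-0.17],[0,1,0]]
    - [0,[-0.11,0,-0.17],[0,1,0]]
    - [0,[-0.11,0,-0.17],[0,1,0]]
    - [0,[-0.11,0,-0.17],[0,1,0]]

```text
time: 7.85
ee_pos: [642.7, 146.6, 148.7]
ee_rot: [-3.065, -0.349, -0.406]
force: [0.4, -0.7, -3.7]
width: 0.17
finger_force: 98.0
```

Request:
servo_tool:
  commands:
    - [0,[-0.11,0,-0.16],[0,1,0]]
    - [0,[-0.11,0,-0.16],[0,1,0]]
    - [0,[-0.11,0,-0.16],[0,1,0]]
    - [0,[-0.11,0,-0.16],[0,1,0]]
    - [0,[-0.11,0,-0.16],[0,1,0]]

```text
time: 8.35
ee_pos: [635.3, 144.9, 154.4]
ee_rot: [-3.036, -0.346, -0.537]
force: [-0.3, 0.6, -2.8]
width: 0.163
finger_force: 97.9
```

Request:
servo_tool:
  commands:
    - [0,[-0.11,0,-0.13],[0,1,0]]
    - [0,[-0.11,0,-0.13],[0,1,0]]
    - [0,[-0.11,0,-0.13],[0,1,0]]
    - [0,[-0.11,0,-0.13],[0,1,0]]
    - [0,[-0.11,0,-0.13],[0,1,0]]

```text
time: 8.85
ee_pos: [628.0, 143.3, 158.4]
ee_rot: [-3.0, -0.342, -0.668]
force: [0.1, -0.1, -3.1]
width: 0.17
finger_force: 98.0
```

Request:
servo_tool:
  commands:
    - [0,[-0.11,0,-0.13],[0,1,0]]
    - [0,[-0.11,0,-0.13],[0,1,0]]
    - [0,[-0.11,0,-0.13],[0,1,0]]
    - [0,[-0.11,0,-0.13],[0,1,0]]
    - [0,[-0.11,0,-0.13],[0,1,0]]

```text
time: 9.35
ee_pos: [620.4, 141.5, 161.8]
ee_rot: [-2.959, -0.337, -0.796]
force: [1.0, -0.2, -2.8]
width: 0.169
finger_force: 98.2
```

```bash
python3 lip.py
```

```text
t 9.35 tcp [620.43256435 141.47981726 161.78317142] lip [586.80713448 133.71370513  69.77062898] tilt 30.097995917136622 [ 1.01859529 -0.18158511 -2.83793785] [0.15 0.33 1.73 0.07 0.55 1.45]
```

Request:
servo_tool:
  commands:
    - [0,[-0.11,0,-0.13],[0,1,0]]
    - [0,[-0.11,0,-0.13],[0,1,0]]
    - [0,[-0.11,0,-0.13],[0,1,0]]
    - [0,[-0.11,0,-0.13],[0,1,0]]
    - [0,[-0.11,0,-0.13],[0,1,0]]

```text
time: 9.85
ee_pos: [612.5, 139.6, 164.2]
ee_rot: [-2.913, -0.332, -0.921]
force: [-0.6, -0.3, -1.9]
width: 0.166
finger_force: 98.2
```

Request:
servo_tool:
  commands:
    - [0,[-0.11,0,-0.13],[0,1,0]]
    - [0,[-0.11,0,-0.13],[0,1,0]]
    - [0,[-0.11,0,-0.13],[0,1,0]]
    - [0,[-0.11,0,-0.13],[0,1,0]]
    - [0,[-0.11,0,-0.13],[0,1,0]]

```text
time: 10.35
ee_pos: [604.4, 137.8, 166.1]
ee_rot: [-2.862, -0.326, -1.044]
force: [-0.3, -0.6, -1.5]
width: 0.167
finger_force: 98.2
```

```bash
python3 lip.py
python3 - <<'E'
from rig import r
import cv2,numpy as np
a=r.read_camera("wrist")["pixels"][:,:,::-1];b=r.read_camera("top")["pixels"][:,:,::-1];c=r.read_camera("scene")["pixels"][:,:,::-1]
o=np.zeros((600,800,3),np.uint8);o[:360,:480]=cv2.resize(a,(480,360))
o[:400,484:796]=cv2.resize(b[200:300,165:243],None,fx=4,fy=4)
o[364:600,:480]=cv2.resize(c[250:350,170:290],(480,400))[:236]
cv2.imwrite("pics/w4.png",o)
E
```

```text
t 10.35 tcp [604.35162439 137.75879864 166.06473527] lip [586.7761282  133.69941927  69.46290623] tilt 40.0803836439862 [-0.34701326 -0.58816602 -1.46816375] [0.14 0.26 1.89 0.18 0.3  1.33]
```

View pics/w4.png

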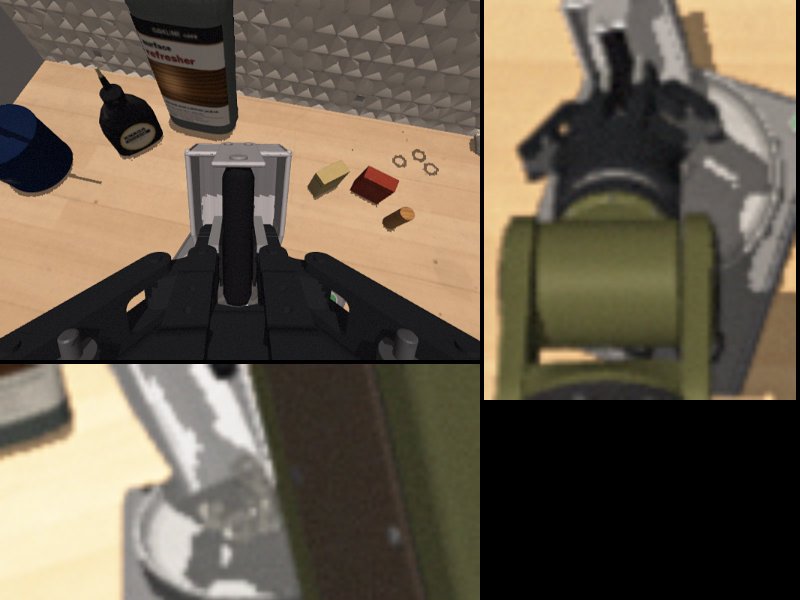

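The nuts have left the back of the scoop (empty in the wrist view) and gathered at the spout and pan, around (240,500) in the scene inset. Easing the spout up and back to free any caught, then waiting.

Request:
servo_tool:
  commands:
    - [0,[0.28,0,-0.02],[0,0,0]]
    - [0,[0.28,0,-0.02],[0,0,0]]
    - [0,[0.28,0,-0.02],[0,0.5,0]]
    - [0,[0.28,0,-0.02],[0,0.5,0]]
    - [0,[0.28,0,-0.02],[0,0.5,0]]

```text
time: 11.0
ee_pos: [614.5, 140.1, 176.0]
ee_rot: [-2.846, -0.324, -1.079]
force: [-0.5, -0.1, -1.6]
width: 0.169
finger_force: 98.2
```

Request:
servo_tool:
  commands:
    - [0,[0,0,0],[0,0,0]]
    - [0,[0,0,0],[0,0,0]]
    - [0,[0,0,0],[0,0,0]]
    - [0,[0,0,0],[0,0,0]]
    - [0,[0,0,0],[0,0,0]]

```text
time: 11.5
ee_pos: [614.3, 140.1, 175.8]
ee_rot: [-2.847, -0.324, -1.078]
force: [-0.5, -0.4, -1.5]
width: 0.17
finger_force: 98.2
```

```bash
python3 lip.py
python3 - <<'E'
from rig import r
import cv2,numpy as np
f=[];
for _ in range(3):
    c=r.read_camera("scene")["pixels"][:,:,::-1];f.append(r.observe()["force"][2])
print(f);b=r.read_camera("top")["pixels"][:,:,::-1]
o=np.zeros((500,800,3),np.uint8)
o[:500,:500]=cv2.resize(c[250:330,190:270],(500,500),interpolation=cv2.INTER_CUBIC)
o[:400,500:800]=cv2.resize(b[215:285,190:243],(300,400),interpolation=cv2.INTER_CUBIC)
cv2.imwrite("pics/w5.png",o)
E
```

```text
t 11.5 tcp [614.25565801 140.05884521 175.84407298] lip [599.00929192 136.54000346  78.82625981] tilt 41.495414799613556 [-0.47513035 -0.38477455 -1.4855392 ] [0.14 0.26 1.87 0.19 0.29 1.33]
[np.float64(-1.3952799682644805), np.float64(-1.4222165010704289), np.float64(-2.59794282098747)]
```

View pics/w5.png

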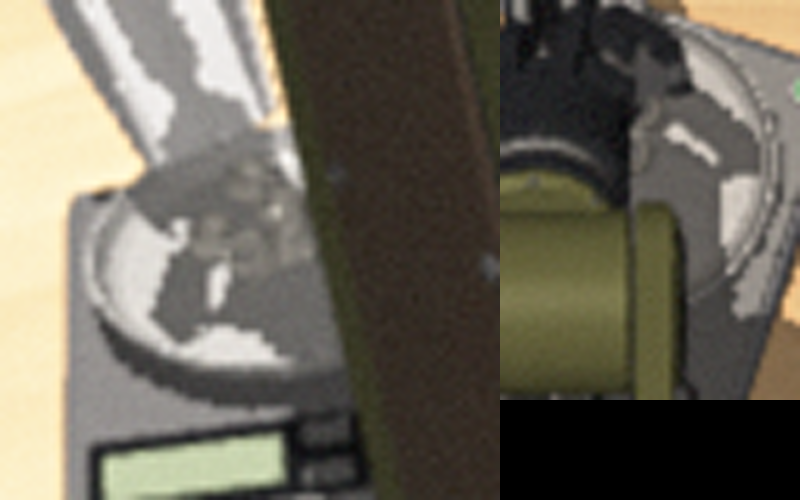

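The nuts lie in the pan under the spout (200–300, 170–250), and the spout looks clean. The wrist load fell from about 3.8 N to 1.7 N, which matches all five nuts being out. Lifting away, levelling, and carrying the scoop back.

Request:
servo_tool:
  commands:
    - [0,[0.4,0,-0.45],[0,0,0]]
    - [0,[0.8,0,-0.9],[0,0,0]]
    - [0,[0.8,0,-0.9],[0,0,0]]
    - [0,[1.0,0,-1.1],[0,0,0]]
    - [0,[1.0,0,-1.1],[0,0,0]]

```text
time: 12.2
ee_pos: [614.8, 140.2, 237.7]
ee_rot: [-2.846, -0.324, -1.08]
force: [-0.3, 0.8, -2.1]
width: 0.164
finger_force: 98.2
```

Request:
servo_tool:
  commands:
    - [0,[0,0,0],[0,-4,0]]
    - [0,[0,0,0],[0,-4,0]]
    - [0,[0,0,0],[0,-4,0]]
    - [0,[0,0,0],[0,-4,0]]
    - [0,[0,0,0],[0,-4,0]]

```text
time: 12.7
ee_pos: [614.9, 140.1, 237.5]
ee_rot: [-3.027, -0.344, -0.573]
force: [-0.1, -0.1, -2.0]
width: 0.167
finger_force: 98.2
```

Request:
servo_tool:
  commands:
    - [0,[0,0,0],[0,-4,0]]
    - [0,[0,0,0],[0,-4,0]]
    - [0,[0,0,0],[0,-4,0]]
    - [0,[0,0,0],[0,-4,0]]
    - [0,[0,0,0],[0,-4,0]]

```text
time: 13.2
ee_pos: [614.9, 140.1, 237.4]
ee_rot: [-3.119, -0.355, -0.04]
force: [-0.9, -0.7, -2.3]
width: 0.168
finger_force: 98.2
```

```bash
python3 lip.py
```

```text
t 13.2 tcp [614.92595219 140.07480267 237.4036029 ] lip [542.43607183 123.32771682 173.20046933] tilt 1.4499646236833599 [-0.87976918 -0.74844038 -2.2868726 ] [0.17 0.46 1.28 0.   1.37 1.51]
```

Request:
servo_tool:
  commands:
    - [0,[0,0,0],[0,-1.5,0]]
    - [0,[-1.57,3.06,0],[0,0,0]]
    - [0,[-1.57,3.06,0],[0,0,0]]
    - [0,[-1.57,3.06,0],[0,0,0]]
    - [0,[-1.57,3.06,0],[0,0,0]]

```text
time: 13.7
ee_pos: [580.8, 5.5, 237.1]
ee_rot: [3.12, 0.355, 0.003]
force: [0.5, -1.0, -1.7]
width: 0.163
finger_force: 98.2
```

Request:
servo_tool:
  commands:
    - [0,[-1.57,3.06,0],[0,0,0]]
    - [0,[-1.57,3.06,0],[0,0,0]]
    - [0,[-1.57,3.06,0],[0,0,0]]
    - [0,[-1.57,3.06,0],[0,0,0]]
    - [0,[-1.57,3.06,0],[0,0,0]]

```text
time: 14.2
ee_pos: [538.6, -161.5, 237.2]
ee_rot: [3.12, 0.355, 0.002]
force: [0.0, 0.2, -2.3]
width: 0.166
finger_force: 98.2
```

Request:
servo_tool:
  commands:
    - [0,[-1.57,3.06,0],[0,0,0]]
    - [0,[0,0,0],[0,0,5]]
    - [0,[0,0,0],[0,0,6]]
    - [0,[0,0,0],[0,0,6]]
    - [0,[0,0,0],[0,0,4.5]]

```text
time: 14.7
ee_pos: [530.7, -193.6, 237.1]
ee_rot: [3.131, -0.24, 0.003]
force: [-0.6, 1.5, -1.7]
width: 0.165
finger_force: 98.2
```

Request:
servo_tool:
  commands:
    - [0,[0,0,2.5],[0,0,0]]
    - [0,[0,0,3],[0,0,0]]
    - [0,[0,0,3],[0,0,0]]
    - [0,[0,0,3],[0,0,0]]
    - [0,[0,0,2],[0,0,0]]

```text
time: 15.2
ee_pos: [530.4, -193.4, 100.0]
ee_rot: [3.132, -0.233, -0.0]
force: [-0.8, 0.1, -1.7]
width: 0.172
finger_force: 98.3
```

```bash
python3 lip.py
python3 - <<'E'
from rig import r
import cv2,numpy as np
a=r.read_camera("wrist")["pixels"][:,:,::-1];b=r.read_camera("top")["pixels"][:,:,::-1];c=r.read_camera("scene")["pixels"][:,:,::-1]
o=np.zeros((600,800,3),np.uint8)
o[:300,:400]=cv2.resize(c[245:320,190:290],(400,300),interpolation=cv2.INTER_CUBIC)
o[:600,400:800]=cv2.resize(b[211:280,183:245],(400,446),interpolation=cv2.INTER_CUBIC)[:446] if 0 else cv2.copyMakeBorder(cv2.resize(b[211:280,183:245],(400,446),interpolation=cv2.INTER_CUBIC),0,154,0,0,0)
o[300:600,:400]=cv2.resize(a,(400,300))
cv2.imwrite("pics/w6.png",o)
E
```

```text
t 15.2 tcp [ 530.43503848 -193.36272858   99.98993579] lip [ 455.25297146 -182.1343819    37.7093527 ] tilt -0.01463073032482089 [-0.79317121  0.1252168  -1.6792171 ] [-0.41  0.47  1.61 -0.    1.06  1.31]
```

View pics/w6.png

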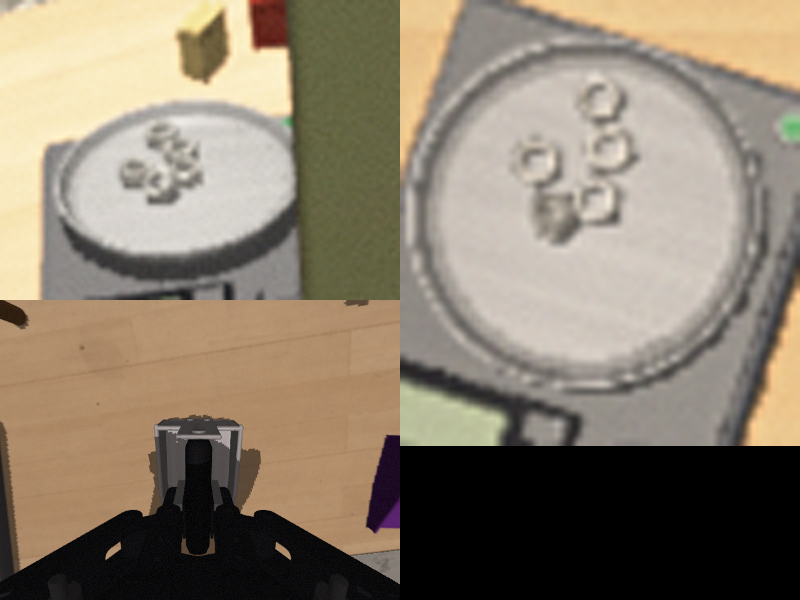

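All five nuts lie in the pan (top inset: (600,100), (610,148), (540,160), (600,203), (555,218)), and the scoop is empty and level. Setting it down.

Request:
servo_tool:
  commands:
    - [0,[0,0,1.0],[0,0,0]]
    - [0,[0,0,1.0],[0,0,0]]
    - [0,[0,0,0.5],[0,0,0]]
    - [0,[0,0,0.3],[0,0,0]]
    - [0,[0,0,0.1],[0,0,0]]

```text
time: 15.85
ee_pos: [530.6, -193.3, 71.5]
ee_rot: [-3.133, 0.233, 0.0]
force: [0.5, -0.9, -2.5]
width: 0.162
finger_force: 98.2
```

Request:
servo_tool:
  commands:
    - [0,[0,0,0.1],[0,0,0]]
    - [0,[0,0,0],[0,0,0]]
    - [0,[0,0,0.1],[0,0,0]]
    - [0,[0,0,0],[0,0,0]]
    - [0,[0,0,0],[0,0,0]]

```text
time: 16.35
ee_pos: [530.6, -193.3, 69.8]
ee_rot: [3.133, -0.233, 0.0]
force: [0.3, 0.1, -1.7]
width: 0.168
finger_force: 98.2
```

Request:
servo_tool:
  commands:
    - [0,[0,0,0.1],[0,0,0]]
    - [0,[0,0,0],[0,0,0]]
    - [0,[0,0,0.05],[0,0,0]]
    - [0,[0,0,0],[0,0,0]]
    - [0,[0,0,0],[0,0,0]]

```text
time: 16.85
ee_pos: [530.6, -193.3, 68.2]
ee_rot: [-3.133, 0.233, -0.0]
force: [-0.4, -0.3, -2.2]
width: 0.165
finger_force: 98.2
```

Request:
servo_tool:
  commands:
    - [0,[0,0,0.1],[0,0,0]]
    - [0,[0,0,0],[0,0,0]]
    - [0,[0,0,0.05],[0,0,0]]
    - [0,[0,0,0],[0,0,0]]
    - [0,[0,0,0],[0,0,0]]

```text
time: 17.35
ee_pos: [531.0, -193.5, 67.7]
ee_rot: [3.133, -0.233, 0.002]
force: [-5.3, 1.2, 9.1]
width: 0.162
finger_force: 100.0
```

Request:
servo_tool:
  commands:
    - [2.2,[0,0,0],[0,0,0]]
    - [3.5,[0,0,0],[0,0,0]]
    - [5,[0,0,0],[0,0,0]]
    - [6,[0,0,0],[0,0,0]]
    - [6,[0,0,0],[0,0,0]]

```text
time: 17.85
ee_pos: [530.6, -193.3, 66.6]
ee_rot: [-3.133, 0.233, 0.0]
force: [0.6, -0.4, -0.4]
width: 0.706
finger_force: 0.0
```

Request:
servo_tool:
  commands:
    - [6,[0,0,-1],[0,0,0]]
    - [6,[0,0,-2],[0,0,0]]
    - [6,[0,0,-3],[0,0,0]]
    - [6,[0,0,-3.5],[0,0,0]]
    - [6,[0,0,-3.5],[0,0,0]]

```text
time: 18.35
ee_pos: [530.4, -193.2, 198.8]
ee_rot: [3.133, -0.233, 0.0]
force: [-0.9, 0.2, 0.5]
width: 0.702
finger_force: 0.0
```

```bash
python3 lip.py
python3 - <<'E'
from h import *
from rig import r
import cv2
# compare scoop with the start pictures, without viewing
c0=pickle.load(open("c0.pkl","rb"))["top"]["pixels"];w1=pickle.load(open("w1.pkl","rb"))
c=r.read_camera("wrist");g=lambda a:cv2.cvtColor(a,cv2.COLOR_RGB2GRAY)
t=g(w1["pixels"])[165:300,262:375]
m=cv2.matchTemplate(g(c["pixels"]),t,cv2.TM_CCOEFF_NORMED);_,v,_,l=cv2.minMaxLoc(m)
# where the template should be if the scoop stands at the same pose relative to TCP-x/y
o=np.array([525.8,-193.5,0]);Rz=R.from_euler('z',-8.3,degrees=True)
print("match",v,l)
for q in((6,0,93),(50,34,44),(-70,0,3)):
    print(proj(w1,o+Rz.apply(q)),proj(c,o+Rz.apply(q)))
E
```

```text
t 18.35 tcp [ 530.4223205  -193.19984801  198.78981496] lip [ 455.27365713 -181.97674618  136.46798588] tilt 0.01645876478368267 [-0.88494624  0.20635803  0.47186149] [-0.41  0.36  1.52  0.    1.26  1.3 ]
match 0.779341459274292 (262, 162)
[318.4744882  254.51978125] [319.00665703 241.59959785]
[274.18170934 181.11394828] [278.55659422 176.45501015]
[318.13554346 300.43547196] [318.61918752 288.09933452]
```

The scoop stands released where it began. Moving above the round key with fingers shut.

Request:
servo_tool:
  commands:
    - [4,[-1.44,-2.8,0],[0,0,0]]
    - [2,[-1.44,-2.8,0],[0,0,0]]
    - [0,[-1.44,-2.8,0],[0,0,0]]
    - [0,[-1.44,-2.8,0],[0,0,0]]
    - [0,[-1.44,-2.8,0],[0,0,0]]
  force: 40

```text
time: 18.9
ee_pos: [479.6, -43.1, 197.3]
ee_rot: [3.133, -0.233, 0.001]
force: [-0.2, 0.3, 0.5]
width: 0.002
finger_force: 0.0
```

Request:
servo_tool:
  commands:
    - [0,[-1.44,-2.8,2],[0,0,0]]
    - [0,[-1.44,-2.8,2.5],[0,0,0]]
    - [0,[-1.44,-2.8,2.5],[0,0,0]]
    - [0,[-1.44,-2.8,2.5],[0,0,0]]
    - [0,[-1.44,-2.8,2.5],[0,0,0]]

```text
time: 19.4
ee_pos: [429.2, 106.0, 76.5]
ee_rot: [-3.133, 0.233, -0.002]
force: [1.7, 0.8, -0.0]
width: 0.002
finger_force: 0.0
```

Request:
servo_tool:
  commands:
    - [0,[0,0,0.9],[0,0,0]]
    - [0,[0,0,0.9],[0,0,0]]
    - [0,[0,0,0.5],[0,0,0]]
    - [0,[0,0,0],[0,0,0]]
    - [0,[0,0,0],[0,0,0]]

```text
time: 19.9
ee_pos: [430.1, 104.4, 54.2]
ee_rot: [-3.133, 0.234, -0.001]
force: [0.3, 0.2, 0.8]
width: -0.0
finger_force: 0.0
```

Request:
servo_tool:
  commands:
    - [0,[0,0,0.4],[0,0,0]]
    - [0,[0,0,0.4],[0,0,0]]
    - [0,[0,0,0.2],[0,0,0]]
    - [0,[0,0,0.1],[0,0,0]]
    - [0,[0,0,0],[0,0,0]]

```text
time: 20.4
ee_pos: [429.7, 104.9, 42.7]
ee_rot: [3.133, -0.232, 0.0]
force: [-0.7, -1.3, 3.7]
width: -0.002
finger_force: 1.3
```

Request:
servo_tool:
  commands:
    - [0,[0,0,0.1],[0,0,0]]
    - [0,[0,0,0.1],[0,0,0]]
    - [0,[0,0,0.05],[0,0,0]]
    - [0,[0,0,0],[0,0,0]]
    - [0,[0,0,0],[0,0,0]]

```text
time: 20.9
ee_pos: [429.7, 104.9, 40.3]
ee_rot: [3.133, -0.233, 0.0]
force: [0.9, -3.5, 3.8]
width: 0.001
finger_force: 2.1
```

Request:
servo_tool:
  commands:
    - [0,[0,0,0.05],[0,0,0]]
    - [0,[0,0,0.05],[0,0,0]]
    - [0,[0,0,0.05],[0,0,0]]
    - [0,[0,0,0],[0,0,0]]
    - [0,[0,0,0],[0,0,0]]

```text
time: 21.4
ee_pos: [429.8, 104.9, 39.7]
ee_rot: [-3.133, 0.233, -0.001]
force: [-7.8, -4.4, 23.7]
width: 0.003
finger_force: 11.8
```

Hard stop reached at 39.7 mm with 24 N, so the key is fully down. Releasing and rising.

Request:
servo_tool:
  commands:
    - [0,[0,0,-0.5],[0,0,0]]
    - [0,[0,0,-1],[0,0,0]]
    - [0,[0,0,-2.5],[0,0,0]]
    - [0,[0,0,-3],[0,0,0]]
    - [0,[0,0,-3],[0,0,0]]

```text
time: 21.9
ee_pos: [429.1, 105.0, 139.9]
ee_rot: [-3.133, 0.233, 0.001]
force: [0.5, 0.4, -1.4]
width: 0.002
finger_force: 0.0
```

Request:
servo_tool:
  commands:
    - [0,[0,0,-3],[0,0,0]]
    - [0,[0,0,0],[0,0,0]]
    - [0,[0,0,0],[0,0,0]]
    - [0,[0,0,0],[0,0,0]]
    - [0,[0,0,0],[0,0,0]]

```text
time: 22.4
ee_pos: [429.1, 104.8, 167.7]
ee_rot: [3.133, -0.233, -0.003]
force: [-0.1, 0.8, -0.5]
width: 0.002
finger_force: 0.0
```

Run:
```python
from rig import r
s=r.observe();print(s["time"],s["ee_pos"],s["force"]);print(r.close_job())
```

```text
22.4 [429.10394139 104.84548916 167.7199967 ] [-0.0798503   0.78655436 -0.52609424]
the job is handed in; nothing more can be done
None
```

I handed the job in at 22.4 s; no verdict came back. All five nuts are in the pan, the empty scoop is released where it started (image match, not viewed), and the key was pressed to its stop and let go.

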